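Lock the tilted wheel of a tube rotator with its pin

TASK

Lock the tilted wheel of the tube rotator for transport: take the square-headed steel pin from the rack and thread it down through the guide, the hole near the wheel's rim and the plate below, until its head lies flat on the guide, and let go. The wheel spins freely and has to be turned (for instance by its hub) to bring its hole under the guide; the pin falls in when it is there. Do not disturb the two tubes, the bottle or the beaker.

Things in the scene. Friction and masses are not known exactly. Their poses are not given: they have to be found in the camera images.
- pin_head (a point): Centre of the pin's grey square head, 16 x 16 mm and 36 mm long along the pin. Local z runs along the pin from tip to head; local x and y are normal to the head's flat sides. The head's flat underside lies 18 mm below this point. The pin weighs about 50 g and starts upright in one of the rack's three holes (40 mm deep, 12 mm wide), the head's underside 28 mm above the rack
- pin_tip (a point): Tip of the pin, 86 mm below the head's centre, same axes. The round steel shank is 10 mm thick and 68 mm long from the head's underside to the tip; its last 6 mm taper to 6 mm
- rack: White block, 165 (local x) x 50 (local y) x 50 mm high, fixed to the bench. Origin at the centre of its underside. Three holes in a row at local x = -55, 0, +55 mm hold the pin and two tubes, in any order
- guide: Grey fork on the rotator's upper edge, fixed, nothing above it. Origin: centre of the guide hole's mouth, on a flat face (x -16 to 40, y -20 to 20 mm). Local z: the holes' common axis, out of the mouth, tilted 26 degrees from vertical, leaning towards the robot; x: up the slope, away from the wheel's centre. Guide hole 12 mm wide, 36 mm deep; wheel's rim 40 to 48 mm below the mouth
- low_mouth (a point): Mouth of the 13 mm hole in the fork's lower plate (8 mm thick), on the same axis, 52 mm below the guide's mouth and 4 mm below the wheel; axes as the guide's. The fully home pin sticks out 8 mm under this plate
- hub (a point): Point on the wheel's axis at the height to grip its hub; fixed, axes as the guide's. The hub is a smooth round cylinder, 36 mm across, along local z from 38 mm below to 14 mm above this point, solid with the wheel. A pin standing loose in the guide rests on the wheel, its head's underside about 28 mm above the mouth, and falls 10 mm or more when the wheel's hole comes under it
- wheel_mid (a point): Centre of the wheel; fixed, axes as the guide's, z is its axis. Aluminium disc, 200 mm across, 8 mm thick, spins both ways with slight friction (0.04 N m) and stays where left. One 13 mm hole through it, 80 mm from the axis. Its angle is not measured: the hole starts 20 to 69 degrees counter-clockwise of the guide, seen looking down on the disc, so turn clockwise
- tube1_mid (a point): Middle of a capped clear tube, 10 mm wide and 84 mm tall with a round white cap 16 mm wide, standing in the rack. Leave it
- tube2_mid (a point): Middle of a second tube like the first. Leave it
- reagent_mid (a point): Middle of an amber bottle, 64 mm wide, 150 mm tall, standing on the bench. Leave it
- beaker_mid (a point): Middle of a glass beaker, 64 mm wide, 85 mm tall, standing on the bench. Leave it
Mind the look-alikes: they are no part of the job. Leave any orange or turquoise look-alike of the part that bears pin_head alone.

How it is judged:
By the outcome, as a careful person would: the job done as asked, in the order asked, and still so for the second after the job is handed in, with the robot touching nothing.
It also fails if it takes over 72 s, if anything falls off the work surface, if the arm or the gripper's body presses on something with over 40 N, if the wrist force passes 120 N, or if a joint passes its speed limit or range.

ROBOT

A 6-joint arm with a two-finger parallel gripper is mounted at the origin on the work surface. World frame = base frame: x ahead of the robot, y to its left, z up, the work surface at z = 0. Lengths are in m, angles in rad, forces in N, time in s.
With the tool pointing down it reaches from about 0.275 to 0.75 m from the base axis. Payload 10.2 kg.
Tool frame: the origin (TCP) lies midway between the tips of the shut fingers; the grasp point (between the pads) lies 19 mm behind it (env.hold_point_z is the distance from the TCP to the grasp point, in m); z points along the fingers, y is the line along which they close (so a half turn about z gives the same grasp; the last joint's range is limited). The gripper opens to 85 mm and grips with 20 to 120 N. Pads are 22 mm wide; open, the fingers measure 114 mm over their backs; the gripper's body (76 mm by 85 mm) begins 54 mm behind the grasp point. The pads swing forward as they close: fully open they stand 13 mm farther back than shut.
Start: joints at [-1.475, 0.313, 1.498, -0, 1.331, -0.223], TCP at [0.165, -0.499, 0.231] pointing down, gripper open.
Joint ranges: [-2.94, 2.94], [-0.97, 2.17], [0.19, 2.56], [-1.23, 4.37], [0.02, 3.11], [-2.88, 2.88]. Speed limits (rad/s): [2.39, 2.39, 3.01, 3.14, 3.14, 3.14].

INTERFACE

Orientations are given as a unit quaternion [x, y, z, w].
In Python, from bench import env, kinematics, monitor, eyes, job gives the robot as it stands. The module is installed in compiled form; this text tells all that it offers. Calls block until the motion is done:
- env.reach(position, orientation): joint-space move of the TCP to a pose.
- env.movel(position, velocity=0.15, frame=None, guard=None): straight line of the TCP; frame=None keeps the orientation; velocity is the mean speed in m/s. With guard (N) it stops when the force on the tool has changed by that much, and returns True; else False.
- env.set_joints(angles): joint-space move.
- env.release() and env.close_gripper(effort=None): open the fingers fully, or close them until they stop; effort is the grip in N (None keeps the last).
- env.hold(seconds).
- kinematics.ik(position, orientation): joint angles nearest the present ones, or None.
- monitor.sense(): the state.
- eyes.grab_frame(name): name is "scene" or "side" or "wrist"; returns a dict with "frame" (420x560x3 uint8, red, green, blue), "mtx" (3x3 intrinsics, pixels), "view" (4x4, takes a point from world to camera coordinates). Camera axes: x right, y down, z forward; pixel columns grow to the right and rows downward; lengths in m; the calibration is good to about 2 mm. The wrist camera is an equidistant fisheye: a pixel r from the principal point sees the ray r / f radians off the axis. A picture is of the moment at which its call begins. There is no depth.
A pose or a line that the arm cannot do raises env.MotionError and nothing moves.
- job.hand_in(): hands the job in; it is judged then, once.
The state is a dict: "clock": time; "joints": joint angles; "qvel": joint speeds; "joint_efforts": joint torques, N m; "position": TCP position; "ee_rot": TCP orientation; "contact_force": force on the tool from outside, world axes, zero at the start; "ft_torque": the same for the moment, N m; "finger_gap": opening from 0.0 (shut) to 1.0 (fully open); "gripper_force": force on a finger pad.
Only numpy, scipy, OpenCV 4.12 (cv2) and the standard library are available. Lean on these libraries where they do the work, as an engineer would, in place of code of your own. Each camera call takes 0.05 s, during which the arm holds its last target. There are 200 camera calls.

## Working session

There is one attempt and no reset: what is moved stays moved. The work goes in short steps, each a Python script; the robot and the scene stay as the last script left them, time stands still between calls to the robot, and variables do not carry over. Pictures are saved under pics/ and viewed, at most 10 in all, crops included, and the job is handed in when it is done.

```bash
mkdir -p pics
python3 - <<'E'
from bench import env, kinematics, monitor, eyes, job
import cv2, numpy as np, pickle
d={}
for n in ("scene","side","wrist"):
    f=eyes.grab_frame(n); d[n]=f
    cv2.imwrite(f"pics/{n}0.png",f["frame"][:,:,::-1])
    print(n,np.round(f["mtx"],1).tolist(),np.round(f["view"],4).tolist())
pickle.dump(d,open("f0.pkl","wb"))
print(monitor.sense(), env.hold_point_z)
E
```

```text
scene [[428.2, 0.0, 279.1], [0.0, 428.2, 211.3], [0.0, 0.0, 1.0]] [[0.333, 0.9427, 0.023, -0.1613], [0.5512, -0.1748, -0.8159, -0.1387], [-0.7651, 0.2843, -0.5778, 1.5851], [0.0, 0.0, 0.0, 1.0]]
side [[403.9, 0.0, 276.3], [0.0, 403.9, 198.9], [0.0, 0.0, 1.0]] [[-0.8907, -0.4544, 0.0151, 0.455], [-0.2955, 0.5534, -0.7788, 0.2802], [0.3455, -0.6981, -0.6271, 0.8713], [0.0, 0.0, 0.0, 1.0]]
wrist [[325.2, 0.0, 281.2], [0.0, 325.2, 212.3], [0.0, 0.0, 1.0]] [[0.3135, -0.9496, -0.0004, -0.5251], [-0.9116, -0.3011, 0.2798, -0.0361], [-0.2658, -0.0874, -0.9601, 0.3789], [0.0, 0.0, 0.0, 1.0]]
{'clock': 0.15, 'joints': array([-1.47537979e+00,  3.13308243e-01,  1.49825314e+00, -1.24485920e-05,
        1.33098910e+00, -2.23388901e-01]), 'qvel': array([-0.00075075, -0.00209158, -0.00186704, -0.00041377, -0.00102724,
       -0.0005404 ]), 'joint_efforts': array([ 1.34092454e-03, -4.12367678e+01, -2.59796691e+01, -1.88087438e-04,
        3.22149106e-03, -1.31831757e-05]), 'position': array([ 0.16452449, -0.49835513,  0.23087686]), 'ee_rot': array([ 9.87321916e-01,  1.58729972e-01,  2.45897378e-05, -4.78318424e-04]), 'contact_force': array([-0.23848944,  0.56503079, -0.14263877]), 'ft_torque': array([-0.01451615,  0.01747344, -0.04932162]), 'gripper_force': 0.0, 'finger_gap': 0.9975990238873068} 0.0187
```

View pics/scene0.png

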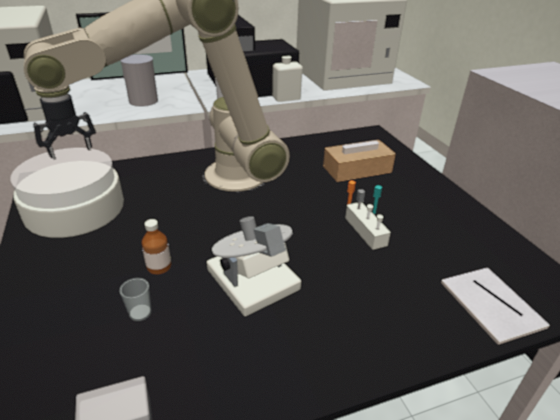

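View pics/side0.png

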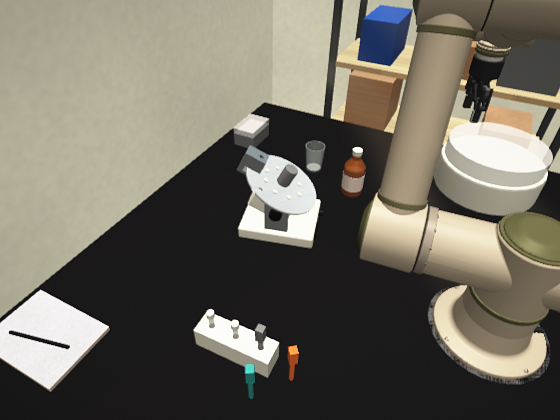

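The scene view shows the rotator at about (255,260) and the rack at (367,225) with the grey pin head at (361,198). The side view has the guide at (254,158), the hub at (287,175) and the pin head at (261,332). Orange and turquoise look-alikes stand next to the rack.

```bash
cat > h.py <<'E'
import numpy as np, cv2
def ray(f,uv,fish=False):
    K,V=f["mtx"],f["view"]; R,t=V[:3,:3],V[:3,3]
    x=(uv[0]-K[0,2])/K[0,0]; y=(uv[1]-K[1,2])/K[1,1]
    if fish:
        r=np.hypot(x,y); s=np.sin(r)/r if r>1e-9 else 1; d=np.array([x*s,y*s,np.cos(r)])
    else: d=np.array([x,y,1.])
    d=R.T@d; return -R.T@t, d/np.linalg.norm(d)
def tri(*rs):
    A=sum(np.eye(3)-np.outer(d,d) for o,d in rs); b=sum((np.eye(3)-np.outer(d,d))@o for o,d in rs)
    p=np.linalg.solve(A,b); e=[np.linalg.norm(np.cross(p-o,d)) for o,d in rs]; return p,max(e)
def onz(r,z): o,d=r; return o+d*(z-o[2])/d[2]
def proj(f,p,fish=False):
    K,V=f["mtx"],f["view"]; c=V[:3,:3]@p+V[:3,3]
    if fish:
        q=np.hypot(c[0],c[1]); th=np.arctan2(q,c[2]); k=th/max(q,1e-12); return np.array([K[0,0]*c[0]*k+K[0,2],K[1,1]*c[1]*k+K[1,2]])
    return np.array([K[0,0]*c[0]/c[2]+K[0,2],K[1,1]*c[1]/c[2]+K[1,2]])
E
python3 - <<'E'
import pickle,cv2,numpy as np
d=pickle.load(open("f0.pkl","rb"))
def c(n,u,v,w,h):
    im=d[n]["frame"][v:v+h,u:u+w,::-1]; return cv2.resize(im,(400,300),interpolation=cv2.INTER_CUBIC)
a=np.hstack([c("scene",200,210,120,90),c("scene",320,170,100,75)])
b=np.hstack([c("side",225,135,120,90),c("side",190,300,120,90)])
cv2.imwrite("pics/m1.png",np.vstack([a,b]))
E
```

```text
(no output)
```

View pics/m1.png

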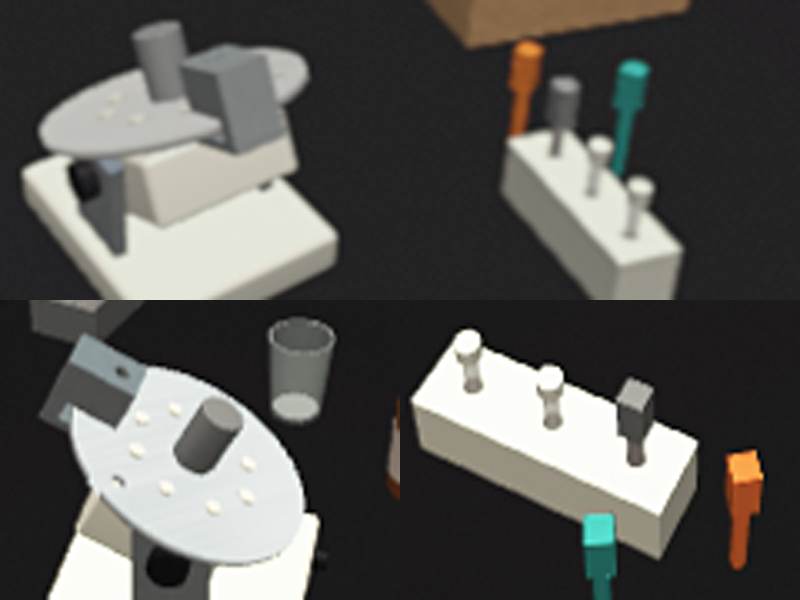

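The enlarged crops show these positions (crop px):

| Item | Side crop | Scene crop |
|---|---|---|
| Guide mouth hole | (122,71) | hidden |
| Hub top | (220,112) | (160,32) |
| Wheel hole | (119,181) | – |
| Pin head top | (237,89) | (164,83) |

The pin is in the end hole of the rack, next to the orange look-alike.

```bash
cat > m1.py <<'E'
import pickle,numpy as np
from h import *
from scipy.optimize import least_squares
d=pickle.load(open("f0.pkl","rb")); S,D=d["scene"],d["side"]
cs=lambda x,y,s,u,v:(u+(x+.5)/s-.5,v+(y+.5)/s-.5)
s1=lambda x,y:cs(x,y,10/3,200,210); s2=lambda x,y:cs(x,y,4,320,170)
d1=lambda x,y:cs(x,y,10/3,225,135); d2=lambda x,y:cs(x,y,10/3,190,300)
T=lambda a,b:tri(ray(S,a),ray(D,b))
print("hubtop",T(s1(160,32),d1(220,112)))
print("pin head top",T(s2(165,83),d2(237,90)))
print("tubes",T(s2(198,142),d2(150,75)),T(s2(240,184),d2(68,38)))
print("pin at rack top",T(s2(156,156),d2(236,164)))
rc=[onz(ray(D,d2(*p)),.05) for p in ((14,100),(66,40),(296,143),(264,214))]; print("rack top corners",np.round(rc,4))
rc=[onz(ray(S,s2(*p)),.05) for p in ((107,140),(168,132),(281,247),(215,267))]; print("rack corners scene",np.round(rc,4))
def frame(p):
    x,y,z,psi=p; t=np.radians(26)
    ex=np.array([np.cos(psi)*np.cos(t),np.sin(psi)*np.cos(t),np.sin(t)]); ez=np.array([-np.cos(psi)*np.sin(t),-np.sin(psi)*np.sin(t),np.cos(t)])
    return np.array([x,y,z]),np.c_[ex,np.cross(ez,ex),ez]
obs=[(S,s1(160,32),(-80,0,12)),(D,d1(220,112),(-80,0,12)),(D,d1(122,71),(0,0,0)),
 (D,d1(86,38),(40,20,0)),(D,d1(145,70),(40,-20,0)),]
def res(p):
    o,R=frame(p); return np.concatenate([proj(f,o+R@np.array(l)/1000)-uv for f,uv,l in obs])
H,_=T(s1(160,32),d1(220,112))
best=min((least_squares(res,[H[0]+.07,H[1],H[2],a]) for a in np.arange(-3,3,.5)),key=lambda r:r.cost)
print(best.x,np.round(best.fun,1))
o,R=frame(best.x); print("hub",o+R@[-.08,0,-.002])
O,dd=ray(D,d1(119,181)); P=R.T@(O-o); q=R.T@dd; P=P+q*(-.04-P[2])/q[2]; print("wheel hole local",P, "r",np.hypot(P[0]+.08,P[1]),"ang",np.degrees(np.arctan2(P[1],P[0]+.08)))
E
python3 m1.py
```

```text
hubtop (array([ 0.52689065, -0.10191703,  0.18497752]), np.float64(0.0012104398268007485))
pin head top (array([0.39820205, 0.28921699, 0.11530749]), np.float64(0.0011267366351668505))
tubes (array([0.45247353, 0.29138038, 0.09577875]), np.float64(0.00013341900369736852)) (array([0.50824023, 0.29307702, 0.09591617]), np.float64(0.0011099064587209073))
pin at rack top (array([0.39756   , 0.29228648, 0.04666922]), np.float64(0.0008086410401706809))
rack top corners [[0.5334 0.318  0.05  ]
 [0.5301 0.2685 0.05  ]
 [0.3716 0.2655 0.05  ]
 [0.3677 0.3127 0.05  ]]
rack corners scene [[0.371  0.2635 0.05  ]
 [0.3755 0.3151 0.05  ]
 [0.5331 0.322  0.05  ]
 [0.5389 0.2644 0.05  ]]
[ 0.59463076 -0.10774843  0.19582031 -0.14734139] [  0.9   1.7   1.6   6.8   6.2   0.8   0.8   3.6  -7.3 -12.6]
hub [ 0.52437356 -0.09732107  0.15895303]
wheel hole local [-0.04497382  0.06070017 -0.04      ] r 0.07008097887450636 ang 60.01351145800677
```

```bash
sed -i 's/^ (D,d1(86,38).*/ (D,d1(86,36),(40,-20,0)),(D,d1(147,70),(-16,-20,0)),(D,d1(130,98),(-16,20,0)),]/' m1.py
cat >> m1.py <<'E'
for l in ((40,-20,0),(40,20,0),(-16,20,0),(-16,-20,0)): print("scene crop",(proj(S,o+R@np.array(l)/1000)-[200,210])*10/3)
print(o+R@[-.08,0,.012])
np.savez("g.npz",o=o,R=R)
E
python3 m1.py | tail -9
```

```text
[0.5389 0.2644 0.05  ]]
[ 0.60076174 -0.0853631   0.20749989  0.20971238] [-0.4 -0.1  0.1  1.1 -0.2  0.5 -0.9 -1.2  0.  -0.1  0.7 -0.1]
hub [ 0.5312911  -0.10014936  0.17063261]
wheel hole local [-0.03796259  0.06266507 -0.04      ] r 0.07545896141850184 ang 56.145226776637244
scene crop [210.48107321  76.77630247]
scene crop [262.42333317  58.37177691]
scene crop [224.32796142  48.24993707]
scene crop [174.28311501  65.5633047 ]
[ 0.52528837 -0.10142699  0.18321572]
```

```bash
cat >> h.py <<'E'
from scipy.spatial.transform import Rotation as Ro
def tool2cam(f,s):
    Rt=Ro.from_quat(s["ee_rot"]).as_matrix(); V=f["view"]; C=-V[:3,:3].T@V[:3,3]
    return Rt.T@(C-s["position"]), Rt.T@V[:3,:3].T
E
python3 - <<'E'
import pickle
from h import *
d=pickle.load(open("f0.pkl","rb")); S,D,W=d["scene"],d["side"],d["wrist"]
cs=lambda x,y,s,u,v:(u+(x+.5)/s-.5,v+(y+.5)/s-.5)
s2=lambda x,y:cs(x,y,4,320,170); d2=lambda x,y:cs(x,y,10/3,190,300)
for a,b in (((128,50),(343,160)),((233,70),(200,222))): print(tri(ray(S,s2(*a)),ray(D,d2(*b))))
from bench import env,kinematics,monitor,eyes
s=monitor.sense(); print(tool2cam(W,s))
p=s["position"]; env.movel([p[0],p[1],.33],velocity=.3)
env.reach([.398,.290,.30],[1,0,0,0]); print(monitor.sense()["clock"])
env.movel([.398,.290,.225],velocity=.2)
s=monitor.sense(); f=eyes.grab_frame("wrist"); pickle.dump((s,f),open("w1.pkl","wb"))
cv2.imwrite("pics/w1.png",f["frame"][:,:,::-1]); print(s["clock"],s["joints"],s["position"])
g=np.load("g.npz"); o,R=g["o"],g["R"]
# tool frame candidates at guide/hub: z=-R z
for name,pt in (("pin",o+R@[0,0,.045]),("hub",o+R@[-.08,0,-.021])):
  for a in range(0,360,30):
    Rt=np.c_[R[:,0],-R[:,1],-R[:,2]]@Ro.from_euler('z',a,degrees=True).as_matrix()
    q=kinematics.ik(pt,Ro.from_matrix(Rt).as_quat()); print(name,a,None if q is None else np.round(q,2))
E
```

```text
(array([0.33128941, 0.29414622, 0.10455109]), np.float64(0.000990912800077892))
(array([0.38169995, 0.35921842, 0.10394279]), np.float64(0.0013451695238040787))
(array([ 0.07135155,  0.00030917, -0.14276197]), array([[ 1.00421529e-04, -9.60006269e-01, -2.79978488e-01],
       [ 9.99999842e-01, -5.84095230e-05,  5.58953734e-04],
       [-5.52952499e-04, -2.79978500e-01,  9.60006111e-01]]))
3.5167
4.0417 [ 3.90894992e-01  2.45845093e-01  1.60073279e+00 -9.13359962e-06
  1.29394283e+00  1.96202221e+00] [0.39851194 0.29001337 0.22593813]
pin 0 [-0.48  0.23  1.63  0.35  0.95  0.73]
pin 30 [-0.48  0.23  1.63  0.35  0.95  1.25]
pin 60 [-0.48  0.23  1.63  0.35  0.95  1.78]
pin 90 [-0.48  0.23  1.63  0.35  0.95  2.3 ]
pin 120 [-0.48  0.23  1.63  0.35  0.95  2.82]
pin 150 None
pin 180 [-0.48  0.23  1.63  0.35  0.95 -2.41]
pin 210 [-0.48  0.23  1.63  0.35  0.95 -1.89]
pin 240 [-0.48  0.23  1.63  0.35  0.95 -1.37]
pin 270 [-0.48  0.23  1.63  0.35  0.95 -0.84]
pin 300 [-0.48  0.23  1.63  0.35  0.95 -0.32]
pin 330 [-0.48  0.23  1.63  0.35  0.95  0.2 ]
hub 0 [-0.54  0.26  1.86  0.46  0.73  0.52]
hub 30 [-0.54  0.26  1.86  0.46  0.73  1.04]
hub 60 [-0.54  0.26  1.86  0.46  0.73  1.56]
hub 90 [-0.54  0.26  1.86  0.46  0.73  2.09]
hub 120 [-0.54  0.26  1.86  0.46  0.73  2.61]
hub 150 None
hub 180 [-0.54  0.26  1.86  0.46  0.73 -2.62]
hub 210 [-0.54  0.26  1.86  0.46  0.73 -2.1 ]
hub 240 [-0.54  0.26  1.86  0.46  0.73 -1.58]
hub 270 [-0.54  0.26  1.86  0.46  0.73 -1.05]
hub 300 [-0.54  0.26  1.86  0.46  0.73 -0.53]
hub 330 [-0.54  0.26  1.86  0.46  0.73 -0.01]
```

View pics/w1.png

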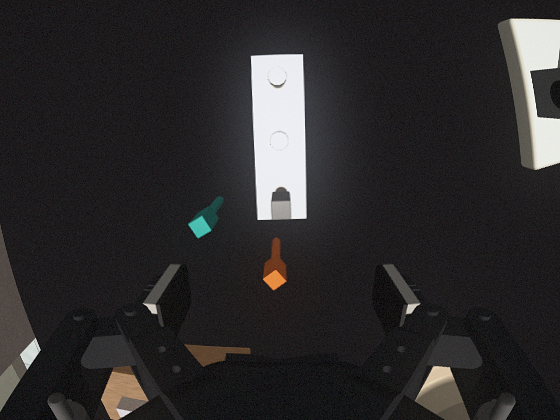

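The wrist view shows the rack with the pin head at about (281,205). The turquoise look-alike's top is at (200,227) and the orange one's at (274,280). The turquoise one is about 69 mm to the side of the pin, so the finger clearance there is tight. I'll measure these more closely.

Run:
```python
import pickle
from h import *
s,f=pickle.load(open("w1.pkl","rb")); im=f["frame"]
hsv=cv2.cvtColor(im,cv2.COLOR_RGB2HSV)
for nm,h0,h1 in (("orange",5,20),("turq",80,100)):
    m=((hsv[...,0]>=h0)&(hsv[...,0]<=h1)&(hsv[...,1]>120)&(hsv[...,2]>150)).astype(np.uint8); m[320:]=0
    c=max(cv2.findContours(m,0,2)[0],key=cv2.contourArea); r=cv2.minAreaRect(c); print(nm,r,onz(ray(f,r[0],True),.115))
cv2.imwrite("pics/w1c.png",cv2.resize(im[180:240,240:320,::-1],(800,600),interpolation=cv2.INTER_CUBIC))
```

```text
orange ((274.1199951171875, 279.6600036621094), (16.0, 17.0), 53.13010025024414) [0.33446707 0.29580943 0.115     ]
turq ((199.37643432617188, 226.7022705078125), (16.853965759277344, 15.793968200683594), 57.9946174621582) [0.38347241 0.35848418 0.115     ]
```

View pics/w1c.png

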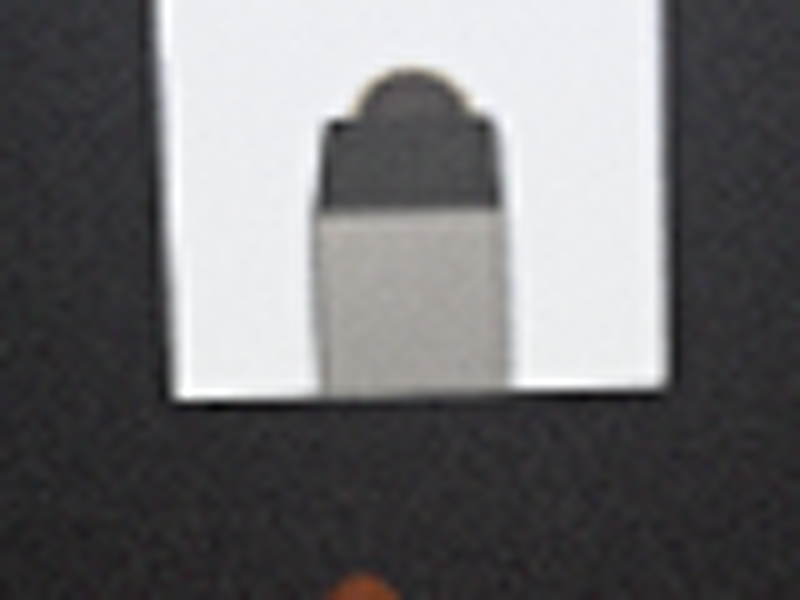

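Run:
```python
import pickle
from h import *
from bench import env,kinematics,monitor,eyes
s,f=pickle.load(open("w1.pkl","rb"))
p=onz(ray(f,(281.2,210.2),True),.115); d=pickle.load(open("f0.pkl","rb"))
a=onz(ray(f,(271.8,200.8+.5),True),.115);b=onz(ray(f,(290.3,200.5),True),.115)
print("pin",p,"face edge yaw",np.degrees(np.arctan2(*(a-b)[[0,1]])))
assert abs(p[0]-.398)<.008 and abs(p[1]-.290)<.008
# closing axis tilted 6 deg: +y finger towards +x
R0=np.c_[[1,0,0],[0,-1,0],[0,0,-1]]; R=Ro.from_euler('z',-6,degrees=True).as_matrix()@R0
q=Ro.from_matrix(R).as_quat()
env.reach([p[0],p[1]-.0005,.18],q)
print(env.movel([p[0],p[1]-.0005,.081],velocity=.1,guard=8), monitor.sense()["position"])
env.close_gripper(effort=40); s=monitor.sense(); print(s["finger_gap"],s["gripper_force"],s["contact_force"],s["clock"])
env.movel([p[0],p[1],.21],velocity=.12)
s=monitor.sense(); f=eyes.grab_frame("wrist"); pickle.dump((s,f),open("w2.pkl","wb"))
print(s["finger_gap"],s["position"],s["contact_force"],s["clock"])
for n in ("side",):
    F=eyes.grab_frame(n); pickle.dump(F,open("side2.pkl","wb"))
c1=cv2.resize(f["frame"][200:350,180:380,::-1],(800,600),interpolation=cv2.INTER_CUBIC)
cv2.imwrite("pics/w2.png",c1)
```

```text
pin [0.39786221 0.28957759 0.115     ] face edge yaw -2.5413285993338515
False [0.3982061  0.28924149 0.08159539]
0.1833053242079231 42.147942781448364 [-0.32927195 -0.0491401   2.07943316] 6.1667
0.18123534004427264 [0.39756037 0.28944281 0.20931098] [-0.55046022 -0.29092569 -0.09794209] 7.3917
```

View pics/w2.png

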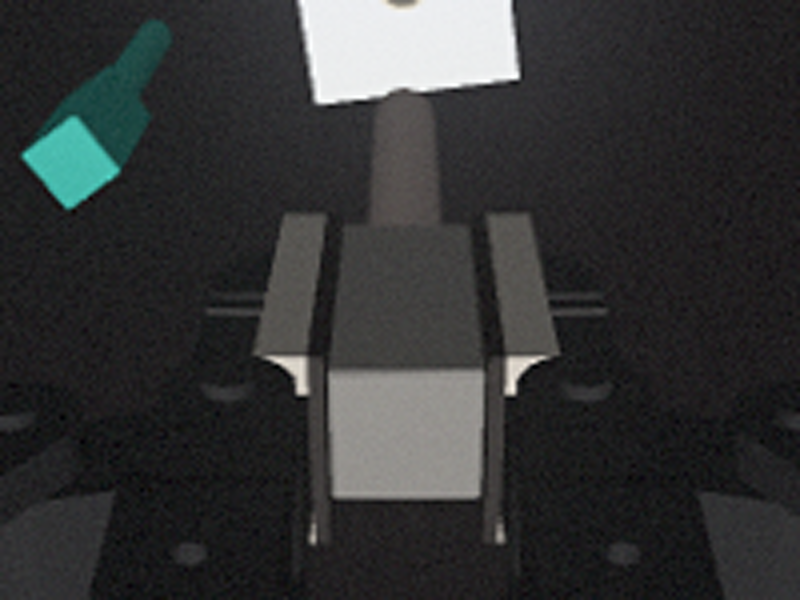

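The pin is held squarely. Crop rows: head top face 368 to 497, lower front edge 225, tip about 92, centred on column 405. From these I'll work out where the pin sits in the tool frame, then move on to the guide and take a look there.

Run:
```python
import pickle
from h import *
from scipy.optimize import least_squares
from bench import env,kinematics,monitor,eyes
s,f=pickle.load(open("w2.pkl","rb"))
C,Rc=tool2cam(f,s); ft={"mtx":f["mtx"],"view":np.vstack([np.c_[Rc.T,-Rc.T@C],[0,0,0,1]])}
full=lambda x,y:np.array([(x+.5)/4-.5+180,(y+.5)/4-.5+200])
obs=[(8,0,368),(8,36,225),(-8,0,497),(3,104,91)]
def res(p):
    r=[]
    for x,z,v in obs:
        q=np.array([p[0]+x/1000+p[2]*z/1000,0,p[1]+z/1000]); r.append(proj(ft,q,True)[1]-full(0,v)[1])
    return np.array(r+[p[2]*5])
b=least_squares(res,[0,-.035,0]); print("xh,ztop,tilt",b.x,b.fun)
for x,y in ((405,432),(404,95)): print(full(x,y), tool2cam(f,s)[1]@[0,0,1])
# lateral: rays in tool frame at top & tip depth
for (x,y),z in (((405,432),b.x[1]),((404,95),b.x[1]+.104)): print(onz(ray(ft,full(x,y),True),z))
# hover above guide, pin axis on guide axis, tip 45mm above mouth
g=np.load("g.npz"); o,R=g["o"],g["R"]
Rt=np.c_[R[:,0],-R[:,1],-R[:,2]]   # tool x up-slope
print("R",R.round(3).tolist())
qt=Ro.from_matrix(Rt).as_quat()
tcp=o+R@[0,0,.104+b.x[1]+.045]; print(tcp,kinematics.ik(tcp,qt))
p=s["position"]; env.movel([p[0],p[1],.30],velocity=.25)
env.reach(tcp+[0,0,.05],qt); 
s=monitor.sense(); f=eyes.grab_frame("wrist"); pickle.dump((s,f),open("w3.pkl","wb"))
F={n:eyes.grab_frame(n) for n in("side","scene")}; pickle.dump(F,open("f3.pkl","wb"))
cv2.imwrite("pics/w3.png",f["frame"][:,:,::-1]); print(s["position"],s["joints"],s["clock"])
```

```text
xh,ztop,tilt [-0.00327057 -0.02847791  0.00557886] [ 0.26333631 -0.30345167 -0.10771288  0.14209697  0.02789428]
[280.875 307.625] [-2.79861398e-01  2.17185022e-04  9.60040390e-01]
[280.625 223.375] [-2.79861398e-01  2.17185022e-04  9.60040390e-01]
[-0.00291318  0.00025979 -0.02847791]
[-3.28212764e-04  2.17626934e-05  7.55220898e-02]
R [[0.879, -0.208, -0.429], [0.187, 0.978, -0.091], [0.438, 0.0, 0.899]]
[ 0.54908587 -0.09636189  0.31582442] [-0.5238669   0.11833739  1.58668481  0.33352338  1.11189299  0.73760735]
[ 0.54908916 -0.09558827  0.36539843] [-0.52257176  0.09936426  1.48172474  0.31661689  1.23030539  0.78150247] 9.5417
```

View pics/w3.png

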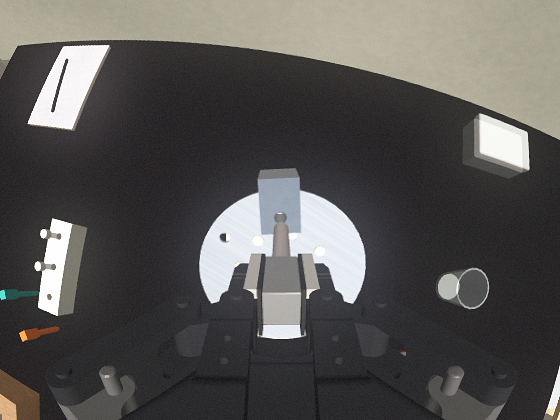

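The pin hovers just short of the guide mouth, which is near (280,217). The guide face spans columns 258 to 300 and rows 180 to 233. The wheel's hole is near (224,237), counter-clockwise of the guide. I'll refine the guide from this view numerically.

Run:
```python
import pickle
from h import *
s,f=pickle.load(open("w3.pkl","rb")); im=f["frame"].astype(int)
g=np.load("g.npz"); o,R=g["o"],g["R"]
print("pred corners",[proj(f,o+R@np.array(l)/1000,True).round(1).tolist() for l in ((40,20,0),(40,-20,0),(-16,-20,0),(-16,20,0),(0,0,0),(-80,0,-40))])
np.set_printoptions(linewidth=250)
print(im[172:240:4,265].tolist()); print(im[190:191,246:312:2].tolist())
print("gray rows 205-235, cols 262-300"); print(cv2.cvtColor(f["frame"],cv2.COLOR_RGB2GRAY)[206:240:2,250:308:2])
```

```text
pred corners [[260.8, 175.8], [302.5, 175.8], [301.5, 230.9], [261.7, 230.9], [281.6, 215.7], [281.5, 270.2]]
[[122, 123, 122], [122, 123, 121], [154, 165, 181], [155, 166, 179], [156, 165, 179], [152, 164, 177], [156, 167, 181], [157, 169, 181], [153, 166, 180], [155, 165, 181], [155, 166, 180], [156, 168, 182], [161, 173, 185], [156, 167, 183], [156, 166, 183], [161, 171, 184], [232, 237, 244]]
[[[56, 55, 60], [56, 57, 60], [59, 60, 63], [59, 57, 63], [57, 58, 64], [58, 56, 62], [119, 124, 138], [155, 167, 182], [157, 167, 183], [154, 166, 179], [155, 167, 180], [154, 166, 181], [155, 164, 179], [152, 163, 177], [157, 167, 182], [151, 163, 175], [154, 165, 179], [154, 165, 178], [152, 166, 178], [157, 169, 183], [156, 169, 184], [156, 168, 182], [157, 167, 181], [154, 165, 179], [150, 164, 178], [155, 166, 179], [154, 167, 180], [145, 151, 158], [109, 107, 114], [71, 71, 74], [55, 53, 60], [58, 61, 63], [55, 56, 62]]]
gray rows 205-235, cols 262-300
[[234 236 237 236 232 162 169 165 167 167 165 170 169 166 165 166 167 162 163 164 166 164 166 165 165 205 240 237 234]
 [235 238 237 2
[... 1189 characters left out ...]
233 234 229 168 168 165 165 170 168 116 139 148 154 157 147 129 149 170 169 169 170 168 181 236 235 237]
 [237 237 237 236 234 229 167 168 167 167 164 170 112 137 151 153 151 146 134 135 166 167 168 170 169 185 235 234 233]
 [234 233 239 237 236 230 165 169 168 167 167 162 116 140 150 155 150 149 136 135 176 186 191 187 186 187 236 234 234]
 [236 236 232 230 234 231 185 193 190 207 208 201 118 141 149 155 151 148 134 187 255 255 255 255 239 238 234 235 234]
 [234 232 233 250 253 238 233 237 234 235 232 228 115 139 153 156 152 145 140 155 255 254 254 250 239 240 238 235 236]
 [239 234 255 254 254 254 240 236 240 236 235 226 124 142 153 154 150 148 135 151 255 254 251 235 238 238 240 239 238]]
```

```bash
cat > m2.py <<'E'
import sys,io,contextlib
with contextlib.redirect_stdout(io.StringIO()): exec(open("m1.py").read())
s,f=pickle.load(open("w3.pkl","rb"))
wobs=[((258.2,178),(40,20,0)),((300,178),(40,-20,0)),((260.3,233.3),(-16,20,0)),((299.8,232.5),(-16,-20,0)),((280,217.8),(0,0,0))]
def res2(p,ws=.5):
    o,R=frame(p); return np.concatenate([res(p)*ws]+[proj(f,o+R@np.array(l)/1000,True)-uv for uv,l in wobs])
for ws in (.2,.5,1):
    b=least_squares(res2,best.x,args=(ws,)); print(ws,b.x,np.round(b.fun,1))
b=least_squares(res2,best.x,args=(.5,)); o,R=frame(b.x); np.savez("g2.npz",o=o,R=R,p=b.x)
O,dd=ray(f,(224,237.3),True); P=R.T@(O-o); q=R.T@dd; P=P+q*(-.04-P[2])/q[2]; print("wheel hole",P,np.hypot(P[0]+.08,P[1]),np.degrees(np.arctan2(P[1],P[0]+.08)))
E
python3 m2.py
python3 - <<'E'
import sys; sys.path.insert(0,'.')
import pickle; from h import *
s,f=pickle.load(open("w3.pkl","rb")); g=cv2.cvtColor(f["frame"],cv2.COLOR_RGB2GRAY)
m=(g[225:250,212:236]<110).astype(np.uint8); n,l,st,c=cv2.connectedComponentsWithStats(m); print("dark blobs",st[1:].tolist(),(c[1:]+[212,225]).tolist())
E
```

```text
0.2 [ 0.59838963 -0.08407574  0.20707567  0.22546617] [-0.1 -0.1  0.2  0.3  0.1  0.2 -0.1 -0.1  0.1  0.1  0.3  0.1  0.2  0.3
  0.  -0.4 -0.1 -0.1  0.1  0.2 -0.2 -0. ]
0.5 [ 0.59834632 -0.08408873  0.20764721  0.22539562] [-0.3 -0.3  0.4  0.7  0.2  0.5 -0.2 -0.4  0.3  0.1  0.7  0.2  0.1  0.1
  0.1 -0.5 -0.2 -0.1  0.2  0.1 -0.2 -0.1]
1 [ 0.59848999 -0.08405855  0.20788903  0.22513344] [-0.5 -0.7  0.8  1.3  0.3  0.8 -0.5 -0.8  0.5  0.1  1.4  0.3  0.1 -0.1
  0.1 -0.7 -0.2 -0.3  0.2 -0.  -0.2 -0.3]
wheel hole [-0.0350815   0.06461327 -0.04      ] 0.07869273645126089 55.19336021947333
dark blobs [[8, 9, 6, 7, 37]] [[222.8108108108108, 236.83783783783784]]
```

The fit agrees across both views. The guide mouth is at (0.598, −0.084, 0.207), its yaw is 12.9°, and the wheel hole is about 55° counter-clockwise. Next I'll insert the pin under a force guard.

```bash
cat > ins.py <<'E'
from h import *
from bench import env,kinematics,monitor,eyes
import pickle
g=np.load("g2.npz"); o,R=g["o"],g["R"]; qt=Ro.from_matrix(np.c_[R[:,0],-R[:,1],-R[:,2]]).as_quat()
XT=np.array([.0028,.0001,.0755])
loc=lambda:R.T@(monitor.sense()["position"]-o)-XT   # tip in guide frame
go=lambda x,y,h,**k:env.movel(o+R@(XT+[x,y,h]),**k)
E
python3 - <<'E'
from ins import *
env.reach(o+R@(XT+[0,0,.035]),qt)
go(0,0,.006,velocity=.08); print("hover",loc()*1e3)
f=eyes.grab_frame("wrist"); cv2.imwrite("pics/w4.png",f["frame"][:,:,::-1])
hit=go(0,0,-.036,velocity=.03,guard=5); l=loc(); s=monitor.sense(); print(hit,l*1e3,R.T@s["contact_force"],s["clock"])
if hit and l[2]>-.006:
    for k in range(1,17):   # spiral
        r=.0005+.00016*k; a=k*1.6; go(0,0,.004,velocity=.1)
        go(r*np.cos(a),r*np.sin(a),.002,velocity=.05)
        go(r*np.cos(a),r*np.sin(a),-.009,velocity=.04,guard=5)
        l=loc(); print(k,l*1e3)
        if l[2]<-.006: break
F=eyes.grab_frame("side"); cv2.imwrite("pics/s4.png",F["frame"][:,:,::-1]); print(monitor.sense()["clock"])
E
```

```text
hover [ 0.43742827 -0.09178826  6.46140294]
True [ -1.3480532    0.39795514 -29.15330003] [-0.91171351  0.31165353 -0.42773217] 11.6333
11.6833
```

Run:
```python
from ins import *
hit=go(-.0005,0,-.0365,velocity=.03,guard=10); print(hit,loc()*1e3, R.T@monitor.sense()["contact_force"])
env.release(); env.hold(.3)
go(0,0,.02,velocity=.12); print(loc()*1e3)
f=eyes.grab_frame("wrist"); F=eyes.grab_frame("side"); G=eyes.grab_frame("scene"); pickle.dump((f,F,G),open("f5.pkl","wb"))
a=cv2.resize(f["frame"][150:360,140:420,::-1],(400,300)); b=cv2.resize(F["frame"][120:225,215:355,::-1],(400,300),interpolation=2)
cv2.imwrite("pics/m5.png",np.hstack([a,b])); print(monitor.sense()["clock"])
```

```text
False [ -0.68364095   0.09004259 -36.81674357] [-0.74606123  0.59756672 -0.46949389]
[-0.35394141  0.08823193 19.50523744]
13.85
```

View pics/m5.png

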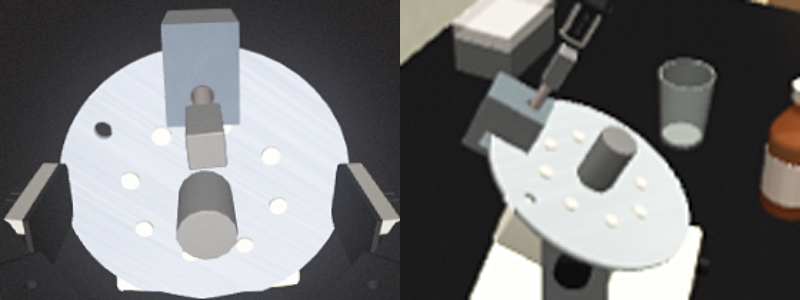

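The pin stands loose in the guide: its head is near (206,150) in the left crop, and the side crop confirms it. The wheel hole is at (103,129) and the hub top at (206,234). Next I'll grip the hub and turn it.

```bash
cat > hub.py <<'E'
from ins import *
def qa(a): return Ro.from_matrix(np.c_[R[:,0],-R[:,1],-R[:,2]]@Ro.from_euler('z',a,degrees=True).as_matrix()).as_quat()
def at(x,y,z): return o+R@np.array([x,y,z])
def pinbox():  # pin head position in the side picture: dark/bright change measured against reference
    F=eyes.grab_frame("side")["frame"]; return cv2.cvtColor(F,cv2.COLOR_RGB2GRAY).astype(int)
E
python3 - <<'E'
from hub import *
f,F,G=pickle.load(open("f5.pkl","rb"))
print("pred hub top",proj(f,at(-.08,0,.012),True),"obs (284.2,313.8)")
env.movel(at(-.08,0,.10),velocity=.15); env.reach(at(-.08,0,.10),qa(40)); print(monitor.sense()["joints"])
print(env.movel(at(-.08,0,-.0205),velocity=.1,guard=8), R.T@(monitor.sense()["position"]-o))
env.close_gripper(effort=25); s=monitor.sense(); print(s["finger_gap"],R.T@s["contact_force"],R.T@s["ft_torque"],s["joints"][5],s["clock"])
pickle.dump(eyes.grab_frame("side"),open("f6.pkl","wb"))
q=s["joints"].copy(); q[5]+=np.radians(44); c=s["clock"]; env.set_joints(q); s=monitor.sense(); print(s["clock"]-c,R.T@s["ft_torque"],s["joints"][5])
F=eyes.grab_frame("side"); pickle.dump(F,open("f7.pkl","wb"))
cv2.imwrite("pics/m7.png",cv2.resize(F["frame"][100:250,200:400,::-1],(800,600),interpolation=2)); print(monitor.sense()["clock"])
E
```

```text
pred hub top [281.04149793 313.90647163] obs (284.2,313.8)
[-0.63859951  0.02730198  1.82540815  0.40220374  1.0199175   1.23606536]
False [-0.07968365 -0.00018177 -0.02003493]
0.41551572635464035 [-11.48634315  -7.60868003   9.88082135] [-1.04976976  1.77126212 -0.01071999] 1.191920396030998 17.125
0.8082999999999991 [ 0.34987444 -0.22511672  0.0116476 ] 1.9600307295677586
17.9833
```

Run:
```python
from hub import *
g=lambda:eyes.grab_frame("side")["frame"][118:158,256:298].astype(int)
ref=g(); q=monitor.sense()["joints"].copy()
for k in range(13):
    q[5]+=np.radians(2); env.set_joints(q); env.hold(.15); s=monitor.sense(); d=np.abs(g()-ref).mean()
    print(44+2*(k+1),round(d,2),(R.T@s["ft_torque"]).round(3),(R.T@s["contact_force"]).round(1),round(s["clock"],2))
    if d>6 or q[5]>2.8: break
F=eyes.grab_frame("side"); f=eyes.grab_frame("wrist"); pickle.dump((F,f),open("f8.pkl","wb"))
a=cv2.resize(F["frame"][100:205,215:355,::-1],(400,300),interpolation=2); b=cv2.resize(f["frame"][150:360,140:420,::-1],(400,300))
cv2.imwrite("pics/m8.png",np.hstack([a,b]))
```

```text
46 1.61 [ 0.062  0.383 -0.02 ] [ 3.4  0.1 -2.3] 18.43
48 2.28 [ 0.111  0.221 -0.041] [ 4.1  0.4 -2.7] 18.88
50 3.0 [0.184 0.004 0.037] [ 4.2  0.7 -1.7] 19.33
52 3.47 [ 0.117  0.003 -0.018] [ 4.7  0.3 -3.1] 19.78
54 9.93 [ 0.203 -0.013 -0.061] [ 4.7  0.4 -4.1] 20.23
```

Run:
```python
from hub import *
g=lambda:eyes.grab_frame("side")["frame"]
A=g(); env.hold(.4); B=g(); env.release(); env.hold(.5); C=g()
roi=(slice(118,185),slice(235,298)); print(np.abs(A[roi].astype(int)-B[roi]).mean(),np.abs(C[roi].astype(int)-B[roi]).mean())
env.movel(at(-.08,0,.10),velocity=.15); print(monitor.sense()["clock"])
F=eyes.grab_frame("side"); G=eyes.grab_frame("scene"); pickle.dump((F,G),open("f9.pkl","wb"))
a=cv2.resize(F["frame"][105:195,225:345,::-1],(400,300),interpolation=2); b=cv2.resize(G["frame"][200:290,200:320,::-1],(400,300),interpolation=2)
cv2.imwrite("pics/m9.png",np.hstack([a,b]))
for l in (18,28,46): print(l,proj(F,at(0,0,(l+18)/1000)),proj(G,at(0,0,(l+18)/1000)))
```

```text
0.5376293137487167 10.426913053778726
22.9333
18 [267.77407165 146.60719705] [259.62821841 212.25458198]
28 [269.53117438 143.66698912] [258.64278388 208.06958889]
46 [272.75293134 138.27593529] [256.85771684 200.48867606]
```

View pics/m9.png

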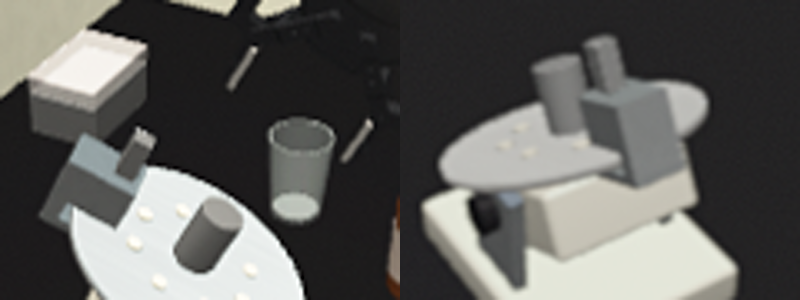

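The head sits on the guide. Its top is at (267.9,146.1) in the side view and (261.5,212.6) in the scene view, against predicted home positions of (267.8,146.6) and (259.6,212.3). I'll confirm with a gentle press from above using closed fingers, then retreat and hand in.

Run:
```python
from hub import *
env.close_gripper(effort=20)
env.movel(at(-.04,0,.10),velocity=.12); env.movel(at(0,0,.06),velocity=.1); env.hold(.3)
hit=env.movel(at(0,0,.028),velocity=.015,guard=8); s=monitor.sense()
print(hit,R.T@(s["position"]-o)*1e3,R.T@s["contact_force"],s["clock"])
env.movel(at(0,0,.10),velocity=.12); 
F=eyes.grab_frame("side"); G=eyes.grab_frame("scene"); pickle.dump((F,G),open("f10.pkl","wb"))
A,B=pickle.load(open("f9.pkl","rb")); r=(slice(140,190),slice(225,300))
print("pin region change",np.abs(F["frame"][r].astype(int)-A["frame"][r]).mean(), monitor.sense()["clock"])
D=pickle.load(open("f0.pkl","rb"))["scene"]["frame"].astype(int)-G["frame"]
print("bottle/beaker/rack change",[round(np.abs(D[r]).mean(),2) for r in ((slice(215,275),slice(138,175)),(slice(278,320),slice(118,155)),(slice(200,248),slice(365,392)))])
```

```text
True [ 0.16187248  0.08815047 38.30144242] [-0.83674843  1.22057629  6.17650157] 26.6833
pin region change 1.22 27.45
bottle/beaker/rack change [np.float64(0.79), np.float64(0.7), np.float64(0.65)]
```

Contact came at 38.3 mm, where 36 was expected. I'll touch the guide face itself as a reference and press the pin a little harder.

Run:
```python
from hub import *
def press(x,z0,z1,gd):
    env.movel(at(x,0,z0),velocity=.12); env.hold(.3); hit=env.movel(at(x,0,z1),velocity=.015,guard=gd); s=monitor.sense()
    print(x,gd,hit,(R.T@(s["position"]-o)*1e3).round(2),(R.T@s["contact_force"]).round(1),round(s["clock"],1))
press(0,.046,.028,20)
env.movel(at(0,0,.06),velocity=.12); env.movel(at(.029,0,.06),velocity=.12); press(.029,.012,-.008,8)
env.movel(at(.029,0,.06),velocity=.12); env.movel(at(0,0,.06),velocity=.12); press(0,.046,.028,8)
env.movel(at(-.02,0,.12),velocity=.15)
```

```text
0 20 True [ 0.4  -0.06 38.31] [-1.4  1.5  8.4] 29.0
0.029 8 True [29.01  0.03  2.34] [-0.8  0.8  5.5] 31.4
0 8 True [ 1.10e-01 -3.00e-02  3.83e+01] [0.1 0.9 4.9] 33.6
```

The guide face touches at 2.34 mm and the pin top at 38.3 mm, so the head stands exactly 36 mm proud of the face. That means it lies flat, so I'm handing in.

Run:
```python
from bench import job,monitor
print(monitor.sense()["clock"]); print(job.hand_in())
```

```text
34.3333
the job is handed in; nothing more can be done
None
```

The wheel is locked: the pin runs down through the guide, wheel and plate, its head measured flat on the guide. The gripper is clear, the bottle, beaker and rack are unchanged in the images, and I handed the job in at 34 s of the 72 s allowed.

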